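# Pin the swivel lid back on the salt box

### The arm

A 6-joint arm with a two-finger parallel gripper is mounted at the origin on a cart in front of the work surface, level with it; the furniture and walls round the work are solid. World frame = base frame: x ahead of the robot, y to its left, z up, the work surface at z = 0. Lengths are in m, angles in degrees, forces in N, time in s.
With the tool pointing down it reaches from about 0.4 to 0.825 m from the base axis. Payload 7 kg.
Tool frame: the origin (TCP) lies at the very end of the fingers, on their centre line; the grasp point (between the pads) lies 19 mm behind it (grasp_offset is the x of the grasp point in the tool frame, in m); x points along the fingers, y is the direction in which the jaws open and shut, and the axes are right-handed (so a half turn about x gives the same grasp; the last joint's range is limited). The gripper opens to 88 mm and grips with 3 to 60 N. Pads are 19 mm wide; open, the fingers measure 130 mm over their backs; the gripper's body (78 mm by 193 mm) begins 47 mm behind the grasp point.
Start: joints at [93.684, 20.546, 0.682, 0, -70.136, -16.507], TCP at [0.15, 0.658, 0.227] pointing down, gripper open.
Joint ranges: [-176.03, 176.03], [-82.01, 121.73], [-58.28, 71.71], [-173.87, 95.51], [-174.79, -0.11], [-173.66, 173.66]. Speed limits (degrees/s): [136.94, 136.94, 172.46, 180, 180, 180].

### API

Orientations are given as [roll, pitch, yaw] about the fixed x, y, z axes, in that order (R = Rz(yaw) Ry(pitch) Rx(roll)).
In Python, from plant import get_obs, snapshot, close_job, grasp_offset gives the robot as it stands.
- The arm moves only by the tool carry_out, never from a script. Its argument "series" is a list that holds one entry, the list of rows, each a list of 6 numbers: the shift along the tool's x, y, z in mm, then the turn, a rotation vector about the tool's x, y, z in degrees. A call has 1 to 10 rows; each row is the pose to reach, as a shift and turn from the pose commanded when the call began, along the tool's axes at that moment; what a row does not reach only later rows make up. A row lasts 1/8 s, in which the tool goes at most 62.5 mm and 10.7 degrees, less where a joint would pass 70% of its speed; a pose out of reach is approached as far as the arm can. A call with a gripper value outside its range is refused whole. "hand" is the gripper's target within -1 to 1 (shut at 1, half-way at 0, fully open at -1), set as the call begins (left out, the last holds). The fingers move at their own pace and stop on an object; the grip force is fixed at half the most. Time passes only in rows, so rows that repeat a pose let the fingers close. It gives the time, the measured TCP pose, the force and the opening at its end, in the units of the state.
- get_obs(): the state, without advancing time (a new reading comes with each control period).
- snapshot(name): name is "scene" or "top" or "wrist"; returns a dict with "color" (400x640x3 uint8, red, green, blue), "fx", "fy", "cx", "cy" (pixels), "dist_coeffs" ([k1, k2, p1, p2, k3] as OpenCV has them; the pictures are not rectified), "eye" and "attitude" of the camera in the world. Camera axes: x right, y down, z forward; pixel columns grow to the right and rows downward; lengths in m; the calibration is good to about 2 mm. A picture is of the moment at which its call begins. There is no depth.
- close_job(): hands the job in, once; it reports no verdict.
The state is a dict: "clock": time; "joint_pos": joint angles; "qvel": joint speeds; "tau": joint torques, N m; "tool_pos": TCP position; "orientation": TCP orientation; "force": force on the tool from outside, world axes, zero at the start; "moment": the same for the moment, N m; "opening": finger opening in m.
Only numpy, scipy, OpenCV 4.12 (cv2) and the standard library are available. Lean on these libraries where they do the work, as an engineer would, in place of code of your own. Each camera call takes 0.05 s, during which the arm holds its last target.

### The job

The washed salt box has to be put together again. Lay its loose lid closed on the box, squarely over the opening, with the hole in the lid's dark knuckle over the hole in the box's dark knuckle; then drop the brass pin down through both knuckles until its collar rests on the lid, and let go. Leave the black pin standing in the wooden block: it belongs to something else.

Things in the scene. Friction and masses are not known exactly. Their poses are not given: they have to be found in the camera images.
- salt_box: Open light-wood box, 96 x 96 x 46 mm high, fixed, with a dark knuckle (40 x 40 mm, 34 tall, top flush with the rim) on one side. Origin: on the vertical axis of the knuckle's hole, at worktop level, 46 mm below the rim. x axis: from the hole to the box's centre, 66 mm away; z up. Hole 18 mm wide, right through, mouth countersunk to 26 mm.
- lid: Loose light-wood lid, 100 x 100 x 10 mm, 120 g, lying flat on the worktop, with a dark 40 x 40 x 10 mm knuckle. Origin: on the axis of the knuckle's hole (18 mm, mouth 26 mm), at the underside. x axis: to the lid's middle, 66 mm away; z up. There stands a grip bar, 16 mm in x, 46 mm in y, 10 to 34 mm above the origin. Closed: origin 46 mm above the box's, x axes agree.
- brass_pin: Loose brass pin, 60 g, upright in one of the 2 holes (80 mm apart) of a fixed wooden block, 130 x 50 x 54 mm high. Origin: centre of its collar's underside, resting on the block's top. Below: 11 mm shank, 46 mm long, last 12 mm tapered to 5 mm. Above: collar 28 mm wide, 4 thick, then a round head 22 mm wide, 4 to 34 mm above the origin. z up. Fitted: 56 mm above the box's origin.
- black_pin: Black plastic pin of the same shape, size and origin as the brass pin, standing in the other hole of the wooden block. To be left there. (Behind and above the work hang wall cupboards: doors from x = 0.62 m on, their handles from 0.58 m on, all higher than 0.45 m above the worktop; carry things low and in straight lines across, not in a wide arc.)
Things that resemble listed ones, but are neither listed nor needed, are in the scene too. Of the things that look like the brass_pin, the smaller one is meant.

How it is judged (in metres and radians):
On the way:
1. the lid lies closed on the box, hole over hole (horizontal distance between lid and salt_box below 0.015 m and angle between the x axis of lid and the x axis of salt_box, either way round below 0.21 rad and angle between lid's own z axis and vertical below 0.06 rad and z of lid in the frame of salt_box between 0.042 and 0.05 m), for 0.2 s.
At the end, for the whole second after the job is handed in: Lid flat on the rim (height within 4 mm, tilt under 3 deg), its hole within 15 mm of the box's hole, x axes within 12 deg; brass pin through both holes (within 12 mm sideways, 10 deg of upright), collar on the lid (within 5 mm); both at rest (all of step 1 and z of brass_pin in the frame of salt_box between 0.051 and 0.061 m and horizontal distance between brass_pin and salt_box below 0.012 m and angle between brass_pin's own z axis and vertical below 0.17 rad and linear speed of each of brass_pin, lid below 0.02 m/s); the robot touches nothing.
It fails at once if the black pin is moved from its place (more than 20 mm) (distance of black_pin from where it was at the start of the episode above 0.02 m).
It also fails if it takes over 64 s, if anything falls off the work surface, if the arm or the gripper's body presses on something with over 40 N, if the wrist force passes 120 N, or if a joint passes its speed limit or range.

## Working session

There is one attempt and no reset: what is moved stays moved. The work goes in short steps, Python scripts to look and compute and a tool call to move; the robot and the scene stay as the last step left them, time stands still between calls to the robot, and variables do not carry over. Pictures are saved under pics/ and viewed, and the job is handed in when it is done.

Besides the shell and the picture viewer there is one more tool, called after "Call:" as a command line: name --argument value ..., lists and objects as JSON in quotes. carry_out: Moves the arm, as the interface text tells. Its arguments: {"type":"object","properties":{"series":{"type":"array","items":{"type":"array","items":{"type":"array","items":{"type":"number"}}}},"hand":{"type":"number"}},"required":["series"]}

```bash
mkdir -p pics; ls; python3 - <<'E'
from plant import *
import cv2
print(get_obs(), grasp_offset)
for n in ["scene","top","wrist"]:
    s=snapshot(n); cv2.imwrite(f"pics/{n}0.png",s["color"][:,:,::-1])
    print(n,{k:v for k,v in s.items() if k!="color"})
E
```

```text
pics
{'clock': 0.0, 'joint_pos': array([ 9.36843271e+01,  2.05917345e+01,  6.35067194e-01, -2.29598393e-02,
       -7.01372473e+01, -1.65078765e+01]), 'qvel': array([-0.02615784, -0.00330617,  0.03852813, -0.08457263, -0.07836949,
       -0.01768363]), 'tau': array([-2.75808407e-04, -5.82708907e+01,  2.93055117e+01,  6.99730933e+00,
        6.87092674e-03, -1.55447933e-04]), 'tool_pos': array([0.14970475, 0.65768131, 0.22562022]), 'orientation': array([ 93.56644572,  89.90363625, -99.26492239]), 'force': array([ 0.15743855, -0.35850544, -0.06687326]), 'moment': array([ 0.0311073 , -0.01484653, -0.02908635]), 'opening': 0.08764411030969524} -0.0188
scene {'fx': 362.3457959263115, 'fy': 362.3457959263115, 'cx': 312.28718094792407, 'cy': 204.16615574442508, 'dist_coeffs': array([-0.05208499,  0.        ,  0.        ,  0.        ,  0.        ]), 'eye': array([0.13935061, 0.45140136, 0.74999329]), 'attitude': array([-138.57863543,   -0.81412959, -140.42776367])}
top {'fx': 500.0995515159088, 'fy': 500.0995515159088, 'cx': 317.81786607116516, 'cy': 216.29280466709497, 'dist_coeffs': array([-0.16122067,  0.        ,  0.        ,  0.        ,  0.        ]), 'eye': array([ 0.35246311, -0.02776928,  1.24265527]), 'attitude': array([-171.60317447,    0.32518474,  -89.20742725])}
wrist {'fx': 277.5789168974576, 'fy': 277.5789168974576, 'cx': 328.3459711944069, 'cy': 198.32294269326098, 'dist_coeffs': array([0.013453, 0.      , 0.      , 0.      , 0.      ]), 'eye': array([0.22053541, 0.64193566, 0.38342247]), 'attitude': array([ 1.64393834e+02, -9.71579720e-02, -1.02841261e+02])}
```

View pics/scene0.png

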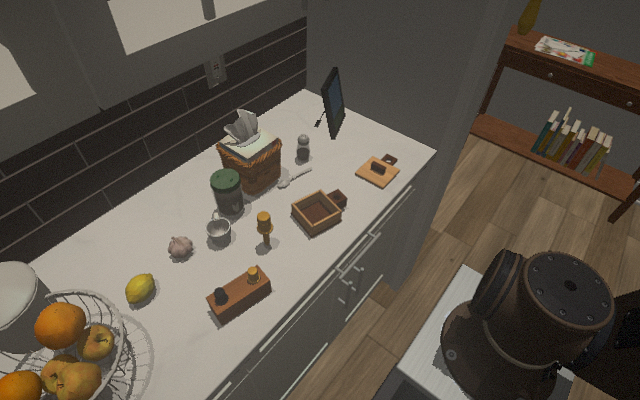

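View pics/top0.png

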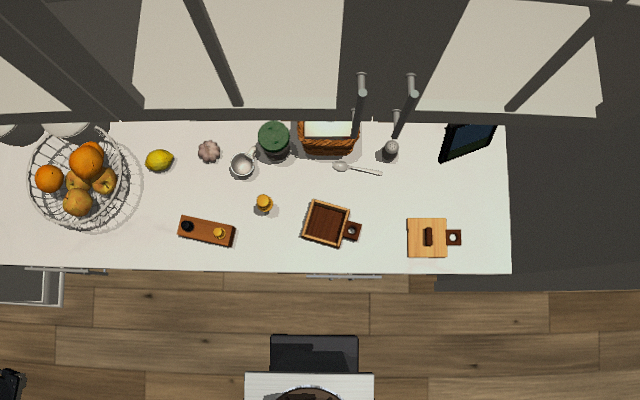

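View pics/wrist0.png

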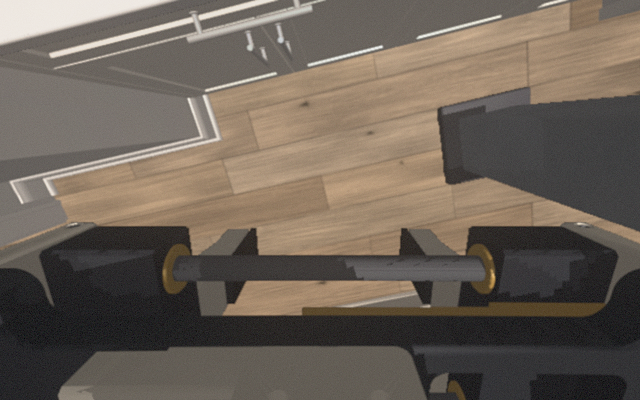

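The top view shows the wooden block with the black pin (188,226) and the brass pin (219,232), a larger brass decoy at (264,203), the box at (327,223) with its knuckle to the right, and the lid at (427,238) with its knuckle at (454,238). I'll enlarge it to read the pixels more closely.

```bash
python3 - <<'E'
import cv2
a=cv2.imread("pics/top0.png")
def crop(im,u0,v0,w,h,s,name):
    c=cv2.resize(im[v0:v0+h,u0:u0+w],None,fx=s,fy=s,interpolation=cv2.INTER_CUBIC)
    for i in range(0,w,10):
        cv2.line(c,(i*s,0),(i*s,6),(0,0,255),1); cv2.putText(c,str(u0+i),(i*s,16),0,.35,(0,0,255),1)
    for i in range(0,h,10):
        cv2.line(c,(0,i*s),(6,i*s),(0,0,255),1); cv2.putText(c,str(v0+i),(8,i*s+4),0,.35,(0,0,255),1)
    cv2.imwrite(name,c)
crop(a,295,190,75,65,10,"pics/t_box.png")
crop(a,398,208,70,58,10,"pics/t_lid.png")
crop(a,170,205,75,50,10,"pics/t_blk.png")
E
```

```text
(no output)
```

View pics/t_box.png

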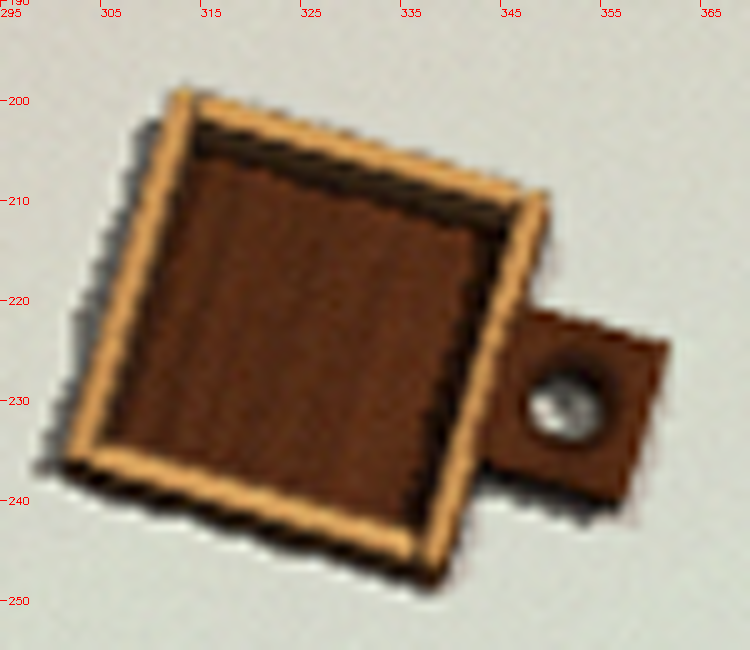

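View pics/t_lid.png

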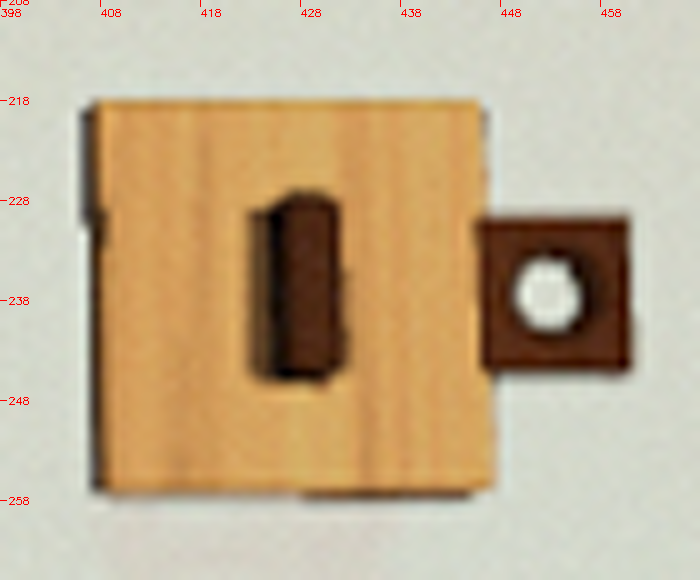

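View pics/t_blk.png

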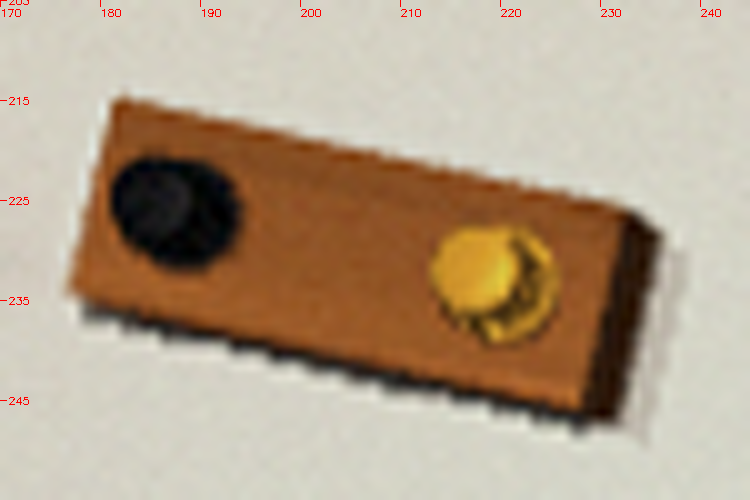

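```bash
cat > h.py <<'E'
import numpy as np, cv2
from scipy.spatial.transform import Rotation as R
from scipy.optimize import least_squares
def proj(s,P):
    A=R.from_euler('xyz',s['attitude'],degrees=True).as_matrix()
    Pc=(np.atleast_2d(P)-s['eye'])@A
    K=np.array([[s['fx'],0,s['cx']],[0,s['fy'],s['cy']],[0,0,1]])
    return cv2.projectPoints(Pc,np.zeros(3),np.zeros(3),K,np.array(s['dist_coeffs']))[0][:,0]
def back(s,uv,z):
    A=R.from_euler('xyz',s['attitude'],degrees=True).as_matrix()
    K=np.array([[s['fx'],0,s['cx']],[0,s['fy'],s['cy']],[0,0,1]])
    n=cv2.undistortPoints(np.array([[uv]],float),K,np.array(s['dist_coeffs']))[0,0]
    d=A@np.array([n[0],n[1],1]); return s['eye']+d*(z-s['eye'][2])/d[2]
def fit(views,x0):
    # views: list of (snap, model pts, pixels)
    def f(p):
        Rz=R.from_euler('z',p[2]).as_matrix(); r=[]
        for s,M,uv in views:
            r.append((proj(s,np.array(M)@Rz.T+[p[0],p[1],0])-uv).ravel())
        return np.concatenate(r)
    o=least_squares(f,x0,loss='soft_l1'); return o.x,f(o.x).reshape(-1,2)
E
python3 - <<'E'
from h import *
from plant import snapshot
import pickle
s=snapshot("top"); pickle.dump(s,open("top.pkl","wb")); pickle.dump(snapshot("scene"),open("scene.pkl","wb"))
c=lambda l,u0,v0:np.array(l)/10.+[u0,v0]-.45
np.set_printoptions(precision=4,suppress=True)
box=c([(183,90),(547,195),(435,572),(70,460),(668,343),(622,502),(573,398)],295,190)
# model: x toward box centre
M=[(114,-48),(18,-48),(18,48),(114,48),(-20,-20),(-20,20),(0,0)]
Mb=np.array([(a/1e3,b/1e3,.046) for a,b in M])
for yaw in [1.3,]:
    p,r=fit([(s,Mb,box)],[.5,-.1,yaw]);print(p,np.degrees(p[2]));print(r.round(2).tolist())
lid=c([(95,100),(485,102),(492,490),(100,492),(628,217),(630,373),(552,295)],398,208)
M=[(116,-50),(16,-50),(16,50),(116,50),(-20,-20),(-20,20),(0,0)]
Ml=np.array([(a/1e3,b/1e3,.010) for a,b in M])
p,r=fit([(s,Ml,lid)],[.4,-.3,1.5]);print(p,np.degrees(p[2]));print(r.round(2).tolist())
b=c([(120,95),(632,205),(582,408),(70,295)],170,205)
B=np.array([back(s,x,.054)[:2] for x in b]);print(B,[np.linalg.norm(B[i]-B[i-1]) for i in range(4)])
print(back(s,c([(475,268)],170,205)[0],.088),back(s,c([(497,287)],170,205)[0],.058))
print(back(s,c([(155,200)],170,205)[0],.088))
print("decoy",back(s,(264,200),.1))
E
```

```text
[ 0.4974 -0.1002  1.3006] 74.51608581498601
[[-1.12, -0.66], [0.46, -0.27], [0.79, -0.04], [-1.06, 0.03], [0.35, 0.26], [0.48, 0.2], [-0.36, 0.36]]
[ 0.4861 -0.3569  1.5772] 90.36517629223374
[[-0.37, -0.53], [-0.06, -0.47], [0.3, 0.5], [-0.22, 0.25], [0.01, -0.06], [0.28, 0.21], [0.06, 0.04]]
[[0.529  0.3137]
 [0.5038 0.1861]
 [0.4546 0.1964]
 [0.4798 0.3236]] [np.float64(0.050194565318155505), np.float64(0.13001511279479613), np.float64(0.05032248528981533), np.float64(0.12958995249099342)]
[0.4841 0.2166 0.088 ] [0.483  0.2174 0.058 ]
[0.499  0.2941 0.088 ]
decoy [0.5577 0.1068 0.1   ]
```

```bash
cat >> h.py <<'E'
def tool(a):
    c,s=np.cos(np.radians(a)),np.sin(np.radians(a))
    return np.array([[0,c,s],[0,s,-c],[-1,0,0]])
def cur():
    from plant import get_obs
    o=get_obs(); return o, np.array(o['tool_pos']), R.from_euler('xyz',o['orientation'],degrees=True).as_matrix()
def ang(Rm): return np.degrees(np.arctan2(Rm[1,1],Rm[0,1]))
def rows(*tg):
    """tg: (x,y,z,a); print shift mm (tool axes now) & rotvec deg from measured"""
    o,p,Rm=cur(); 
    print('t',round(o['clock'],2),'p',p.round(4),'a',round(ang(Rm),2),'J',np.round(o['joint_pos'],1),'open',round(o['opening'],4),'F',np.round(o['force'],1))
    for x,y,z,a in tg:
        d=Rm.T@(np.array([x,y,z])-p)*1e3
        rv=R.from_matrix(Rm.T@tool(a)).as_rotvec(degrees=True)
        print((x,y,z,a),d.round(1).tolist(),rv.round(2).tolist())
E
python3 - <<'E'
from h import *
rows((.38,.42,.25,-100),(.46,.2,.25,-100),(.5,-.05,.25,-90),(.486,-.291,.2,-89.6),(.486,-.291,.2,90.4))
E
```

```text
t 0.25 p [0.1498 0.658  0.2261] a -102.82 J [ 93.7  20.6   0.7  -0.  -70.1 -16.5] open 0.0879 F [ 0.4 -0.1  0.1]
(0.38, 0.42, 0.25, -100) [-23.7, 180.9, -277.3] [-2.82, -0.01, -0.05]
(0.46, 0.2, 0.25, -100) [-23.6, 377.7, -404.1] [-2.82, -0.01, -0.05]
(0.5, -0.05, 0.25, -90) [-23.4, 612.6, -498.6] [-12.82, -0.0, -0.05]
(0.486, -0.291, 0.2, -89.6) [26.8, 850.7, -538.4] [-13.22, -0.0, -0.05]
(0.486, -0.291, 0.2, 90.4) [26.8, 850.7, -538.4] [166.78, -0.07, 0.0]
```

Call:
carry_out --series '[[[-10,30,-46,10,0,0],[-20,60,-92,20,0,0],[-24,90,-138,30,0,0],[-24,120,-184,40,0,0],[-24,150,-230,50,0,0],[-24,180,-276,60,0,0],[-24,230,-308,70,0,0],[-24,279,-340,80,0,0],[-24,328,-372,90,0,0],[-24,377,-404,100,0,0]]]' --hand -1

```text
clock: 1.5
tool_pos: [0.4604, 0.1991, 0.2508]
orientation: [-25.1, 90.0, 41.8]
force: [0.6, 0.3, 0.7]
opening: 0.0874
```

```bash
python3 - <<'E'
from h import *
rows((.5,-.05,.25,100),(.486,-.291,.2,90.4))
E
```

```text
t 1.5 p [0.4604 0.1991 0.2508] a 156.87 J [ 45.9   3.1 -18.5   0.  -68.4 -69. ] open 0.0874 F [0.6 0.3 0.7]
(0.5, -0.05, 0.25, 100) [0.8, -134.3, -213.5] [56.87, 0.04, -0.0]
(0.486, -0.291, 0.2, 90.4) [50.6, -216.1, -440.6] [66.47, 0.04, -0.01]
```

Call:
carry_out --series '[[[0,-27,-43,10,0,0],[0,-54,-85,20,0,0],[0,-81,-128,30,0,0],[0,-107,-171,40,0,0],[0,-134,-213,50,0,0],[0,-151,-259,57,0,0],[10,-167,-304,64,0,0],[20,-183,-350,66.5,0,0],[30,-200,-395,66.5,0,0],[40,-216,-440,66.5,0,0]]]'

```text
clock: 2.75
tool_pos: [0.4883, -0.29, 0.2103]
orientation: [-7.5, 90.0, -6.8]
force: [0.5, 0.7, 0.3]
opening: 0.0875
```

```bash
python3 - <<'E'
from h import *
import pickle
from plant import snapshot
rows((.486,-.291,.1,90.4),(.486,-.291,.0135,90.4))
s=snapshot("wrist"); cv2.imwrite("pics/w1.png",s["color"][:,:,::-1]);pickle.dump(s,open("w1.pkl","wb"))
E
```

```text
t 2.75 p [ 0.4883 -0.29    0.2103] a 90.68 J [-11.   11.2 -14.5  -0.  -64.3 -78.3] open 0.0875 F [0.5 0.7 0.3]
(0.486, -0.291, 0.1, 90.4) [110.3, -0.9, -2.3] [0.28, 0.02, 0.0]
(0.486, -0.291, 0.0135, 90.4) [196.8, -0.9, -2.3] [0.28, 0.02, 0.0]
```

View pics/w1.png

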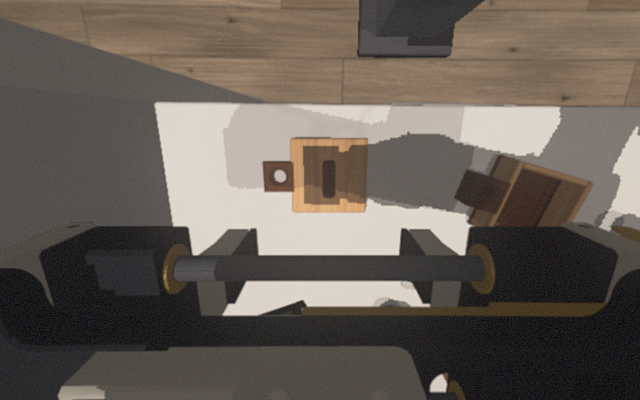

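The wrist view shows the lid at about (328,176), its knuckle at (279,176) and the bar at (329,179). I'll enlarge it to cross-check the lid pose.

```bash
python3 - <<'E'
import cv2
a=cv2.imread("pics/w1.png")
c=cv2.resize(a[125:225,255:380],None,fx=6,fy=6,interpolation=cv2.INTER_CUBIC)
for i in range(0,125,10): cv2.putText(c,str(255+i),(i*6,10),0,.35,(0,0,255),1)
for i in range(0,100,10): cv2.putText(c,str(125+i),(0,i*6+4),0,.35,(0,0,255),1)
cv2.imwrite("pics/w1c.png",c)
E
```

```text
(no output)
```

View pics/w1c.png

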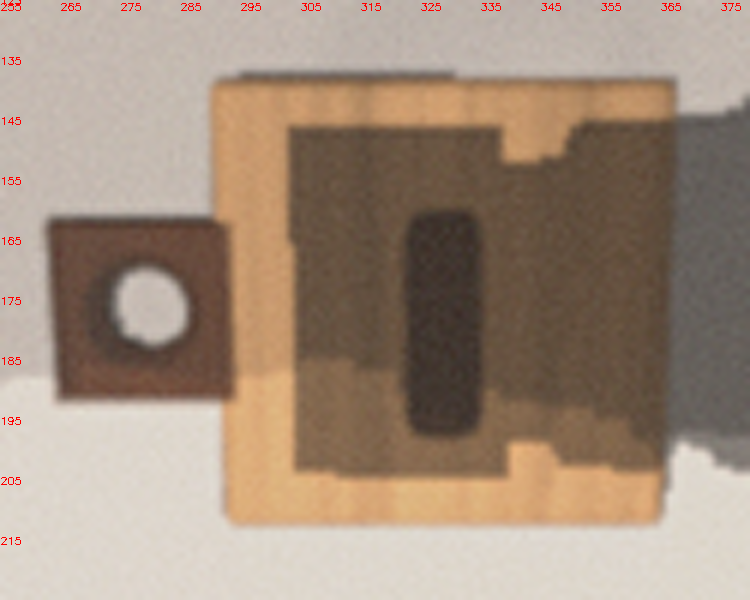

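```bash
python3 - <<'E'
from h import *
import pickle
s=pickle.load(open("w1.pkl","rb")); t=pickle.load(open("top.pkl","rb"))
np.set_printoptions(precision=4,suppress=True)
uv=np.array([(212,82),(675,80),(662,524),(228,524),(48,218),(58,400)])/6+[255,125]-.4
M=np.array([(16,50,10),(116,50,10),(116,-50,10),(16,-50,10),(-20,20,10),(-20,-20,10)])/1e3
p,r=fit([(s,M,uv)],[.486,-.357,1.57]);print(p,np.degrees(p[2]),r.round(1).tolist())
print('bar',p[:2]+.066*np.array([np.cos(p[2]),np.sin(p[2])]))
E
```

```text
[ 0.4871 -0.3554  1.5821] 90.64569180564115 [[-0.7, -0.8], [1.5, -0.5], [0.7, 0.7], [-0.5, 0.7], [-0.4, 0.2], [-0.1, -0.0]]
bar [ 0.4864 -0.2894]
```

Call:
carry_out --series '[[[50,0,-2,0,0,0],[100,0,-2,0,0,0],[150,0,-2,0,0,0],[180,0,-2,0,0,0],[190,0,-2,0,0,0],[190,0,-2,0,0,0]]]'

```text
clock: 3.55
tool_pos: [0.4866, -0.2885, 0.0206]
orientation: [-175.0, 90.0, -174.3]
force: [0.1, -0.7, 0.2]
opening: 0.0878
```

```bash
python3 - <<'E'
from h import *
rows((.4862,-.290,.0135,90.5))
E
```

```text
t 3.55 p [ 0.4866 -0.2885  0.0206] a 90.69 J [-10.8  22.9 -27.    0.  -40.1 -78.5] open 0.0878 F [ 0.1 -0.7  0.2]
(0.4862, -0.29, 0.0135, 90.5) [7.1, -1.5, -0.4] [0.19, -0.03, 0.0]
```

Lower and close.

Call:
carry_out --series '[[[7,-1.5,0,0,0,0],[7,-1.5,0,0,0,0]]]'

```text
clock: 3.8
tool_pos: [0.4869, -0.2901, 0.0141]
orientation: [-10.0, 89.9, -9.3]
force: [-0.6, 0.4, -0.0]
opening: 0.0878
```

Call:
carry_out --series '[[[0,0,0,0,0,0],[0,0,0,0,0,0],[0,0,0,0,0,0],[0,0,0,0,0,0],[0,0,0,0,0,0],[0,0,0,0,0,0],[0,0,0,0,0,0],[0,0,0,0,0,0]]]' --hand 1

```text
clock: 4.8
tool_pos: [0.4865, -0.29, 0.0135]
orientation: [179.2, 90.0, 179.9]
force: [-0.1, -0.2, -0.4]
opening: 0.0159
```

Call:
carry_out --series '[[[-20,0,0,0,0,0],[-60,0,0,0,0,0],[-100,0,0,0,0,0],[-100,0,0,0,0,0]]]'

```text
clock: 5.3
tool_pos: [0.4885, -0.2906, 0.1168]
orientation: [-17.1, 89.7, -16.4]
force: [-0.6, 1.2, -1.2]
opening: 0.0159
```

```bash
python3 - <<'E'
from h import *
import pickle
from plant import snapshot
yb=74.5
rows((.515,-.0366,.13,74.5),(.515,-.0366,.0595,74.5))
for n in ("wrist","top"):
    s=snapshot(n); cv2.imwrite(f"pics/{n}2.png",s["color"][:,:,::-1]);pickle.dump(s,open(n+"2.pkl","wb"))
E
```

```text
t 5.3 p [ 0.4885 -0.2906  0.1168] a 90.7 J [-11.   15.9 -21.6   0.  -52.1 -78.3] open 0.0159 F [-0.6  1.2 -1.2]
(0.515, -0.0366, 0.13, 74.5) [-13.5, 253.6, 29.7] [16.2, 0.34, 0.05]
(0.515, -0.0366, 0.0595, 74.5) [57.0, 253.7, 29.3] [16.2, 0.34, 0.05]
```

View pics/wrist2.png

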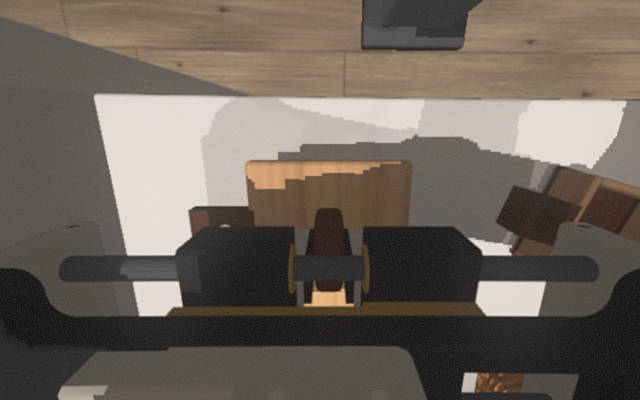

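The lid is gripped (opening 15.9 mm, level). I'll refine the box pose from the earlier wrist picture, where the box shows at (470-590,155-235).

```bash
python3 - <<'E'
import cv2
for n,u,v in(("w1",450,145),("wrist2",490,155)):
    a=cv2.imread(f"pics/{n}.png")
    c=cv2.resize(a[v:v+90,u:u+150],None,fx=5,fy=5,interpolation=cv2.INTER_CUBIC)
    c=cv2.convertScaleAbs(c,alpha=1.6,beta=10)
    for i in range(0,150,10): cv2.putText(c,str(u+i),(i*5,10),0,.35,(0,0,255),1)
    for i in range(0,90,10): cv2.putText(c,str(v+i),(0,i*5+4),0,.35,(0,0,255),1)
    cv2.imwrite(f"pics/{n}b.png",c)
E
```

```text
(no output)
```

View pics/w1b.png

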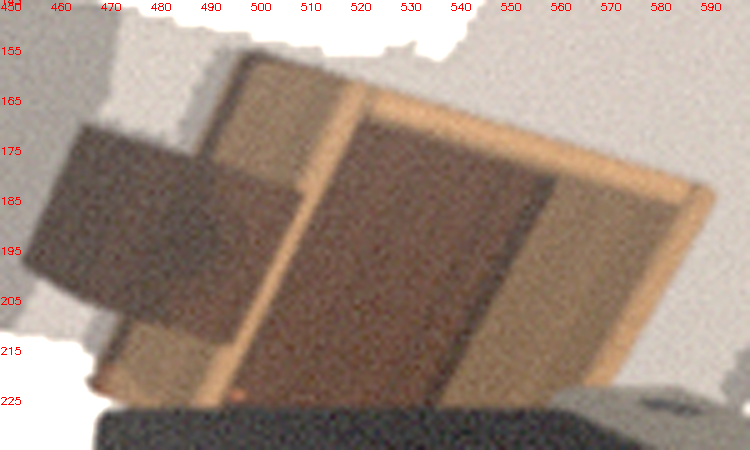

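```bash
python3 - <<'E'
from h import *
import pickle
s=pickle.load(open("w1.pkl","rb")); t=pickle.load(open("top.pkl","rb"))
np.set_printoptions(precision=4,suppress=True)
uv=np.array([(345,80),(715,195),(303,190),(230,345)])/5+[450,145]-.4
M=np.array([(18,48,46),(114,48,46),(20,20,46),(20,-20,46)])/1e3
print(proj(s,np.array([[0,0,0]])+[[.4974,-.1002,0]]))
p,r=fit([(s,M,uv)],[.497,-.1,1.30]);print(p,np.degrees(p[2]),r.round(1).tolist())
c=lambda l,u0,v0:np.array(l)/10.+[u0,v0]-.45
box=c([(183,90),(547,195),(435,572),(70,460),(668,343),(622,502),(573,398)],295,190)
Mb=np.array([(114,-48,46),(18,-48,46),(18,48,46),(114,48,46),(-20,-20,46),(-20,20,46),(0,0,46)])/1e3
for V in ([(t,Mb[[1,2,4,5,6]],box[[1,2,4,5,6]])],[(s,M,uv),(t,Mb,box)]):
    p,r=fit(V,[.497,-.1,1.30]);print(p,np.degrees(p[2]),r.round(1).tolist())
E
```

```text
[[468.5854 184.5683]]
[ 0.4986 -0.1012  1.2884] 73.82238806690765 [[0.6, -0.6], [1.6, -0.1], [-0.7, 0.6], [-1.3, 0.3]]
[ 0.4976 -0.0993  1.2992] 74.43873493964644 [[0.1, -0.4], [0.4, -0.2], [-0.0, 0.2], [0.1, 0.1], [-0.7, 0.3]]
[ 0.4983 -0.1008  1.2916] 74.00285781596992 [[0.9, -1.0], [2.1, -0.7], [-0.4, 0.3], [-0.9, 0.0], [-0.6, -1.4], [0.9, -0.7], [0.9, -0.5], [-0.8, -0.8], [0.7, -0.0], [0.7, -0.1], [-0.1, -0.0]]
```

Call:
carry_out --series '[[[-10,40,5,3,0,0],[-10,80,10,6,0,0],[-10,130,15,9,0,0],[-10,180,20,12,0,0],[-10,225,26,16,0,0],[-10,253,30,16.4,0.3,0],[-10,253,30,16.4,0.3,0],[-10,253,30,16.4,0.3,0]]]'

```text
clock: 6.4
tool_pos: [0.5127, -0.0369, 0.1224]
orientation: [-165.2, 89.6, 179.1]
force: [-0.4, 0.5, -2.2]
opening: 0.0157
```

```bash
python3 - <<'E'
from h import *
import pickle
from plant import snapshot
rows((.5159,-.0368,.0645,74.3),(.5159,-.0368,.0595,74.3))
for n in ("wrist","top"):
    s=snapshot(n); cv2.imwrite(f"pics/{n}3.png",s["color"][:,:,::-1]);pickle.dump(s,open(n+"3.pkl","wb"))
a=cv2.imread("pics/top3.png")[180:270,280:400]; cv2.imwrite("pics/top3c.png",cv2.resize(a,None,fx=6,fy=6,interpolation=cv2.INTER_CUBIC))
E
```

```text
t 6.4 p [ 0.5127 -0.0369  0.1224] a 74.3 J [  17.7   11.2  -27.2   -0.2  -52.  -123.3] open 0.0157 F [-0.4  0.5 -2.2]
(0.5159, -0.0368, 0.0645, 74.3) [57.9, 1.1, 3.5] [-0.0, -0.41, 0.11]
(0.5159, -0.0368, 0.0595, 74.3) [62.9, 1.1, 3.5] [-0.0, -0.41, 0.11]
```

View pics/wrist3.png

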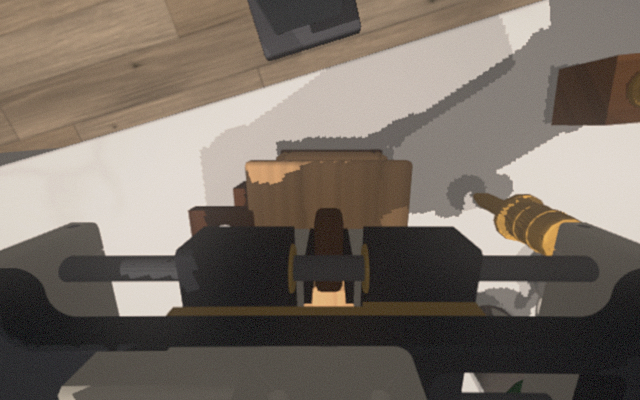

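View pics/top3c.png

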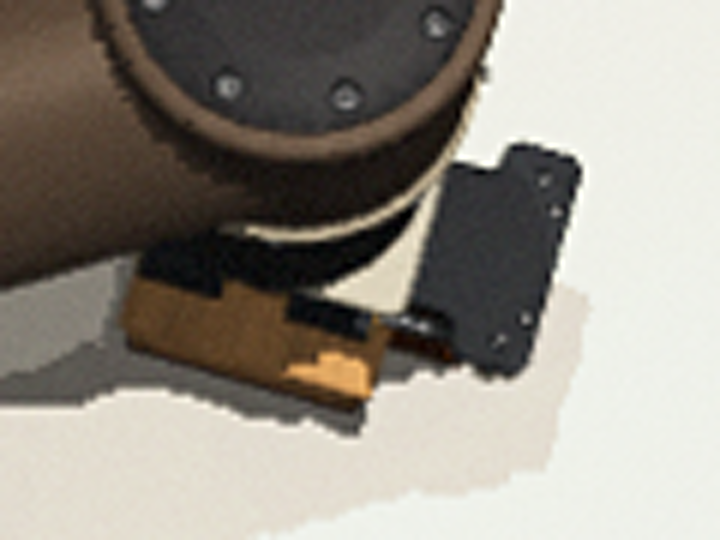

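Call:
carry_out --series '[[[20,1,3.5,0,0,0],[40,1,3.5,0,-0.3,0],[50,1,3.5,0,-0.3,0],[54,1,3.5,0,-0.3,0],[54,1,3.5,0,-0.3,0],[54,1,3.5,0,-0.3,0]]]'

```text
clock: 7.25
tool_pos: [0.5174, -0.0365, 0.0702]
orientation: [-15.5, 89.9, -31.2]
force: [0.6, 0.6, -1.6]
opening: 0.0156
```

```bash
python3 - <<'E'
from h import *
import pickle
from plant import snapshot
rows((.5159,-.0368,.0595,74.3))
s=snapshot("wrist"); cv2.imwrite("pics/wrist4.png",s["color"][:,:,::-1]);pickle.dump(s,open("wrist4.pkl","wb"))
s=snapshot("scene"); cv2.imwrite("pics/scene4.png",cv2.resize(s["color"][150:280,250:400,::-1],None,fx=5,fy=4.6))
E
```

```text
t 7.25 p [ 0.5174 -0.0365  0.0702] a 74.28 J [ 1.770e+01  1.510e+01 -3.050e+01  1.000e-01 -4.430e+01 -1.235e+02] open 0.0156 F [ 0.6  0.6 -1.6]
(0.5159, -0.0368, 0.0595, 74.3) [10.6, -0.6, -1.3] [-0.02, 0.06, 0.02]
```

View pics/scene4.png

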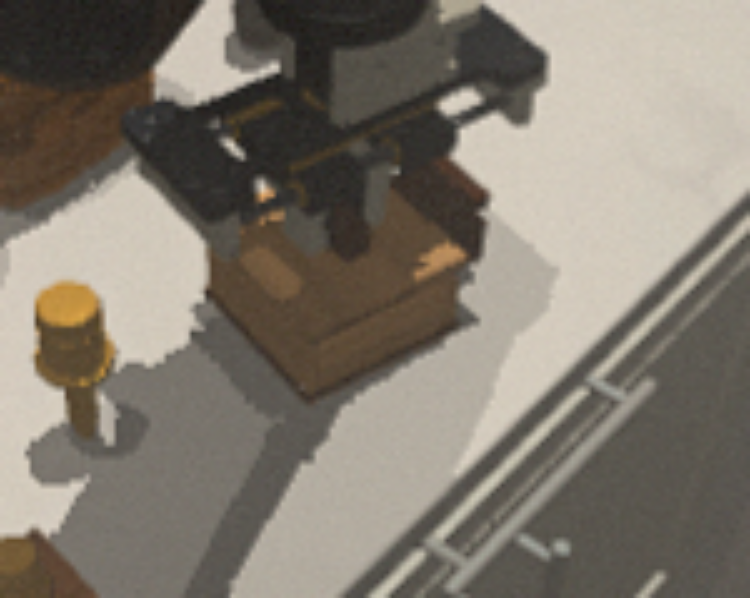

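View pics/wrist4.png

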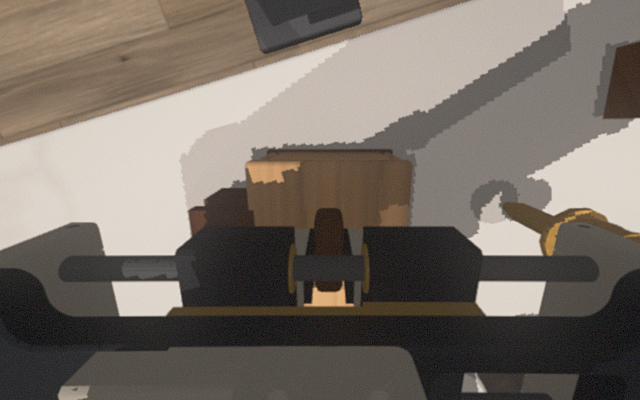

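Call:
carry_out --series '[[[5,-0.5,-1,0,0,0],[8,-0.5,-1,0,0,0],[10,-0.5,-1,0,0,0],[11,-0.5,-1,0,0,0],[11,-0.5,-1,0,0,0]]]'

```text
clock: 7.98
tool_pos: [0.5156, -0.0368, 0.0595]
orientation: [-86.4, 89.9, -102.1]
force: [-4.6, 1.0, 10.6]
opening: 0.0156
```

```bash
python3 - <<'E'
from h import *
import pickle
from plant import snapshot
rows((.5159,-.0368,.0595,74.3))
s=snapshot("wrist"); cv2.imwrite("pics/wrist5.png",s["color"][130:260,160:440,::-1])
s=snapshot("scene"); cv2.imwrite("pics/scene5.png",cv2.resize(s["color"][150:280,250:400,::-1],None,fx=5,fy=4.6))
E
```

```text
t 7.97 p [ 0.5156 -0.0368  0.0595] a 74.31 J [ 1.770e+01  1.590e+01 -3.130e+01  1.000e-01 -4.290e+01 -1.235e+02] open 0.0156 F [-4.6  1.  10.6]
(0.5159, -0.0368, 0.0595, 74.3) [-0.0, 0.1, 0.3] [0.01, 0.0, 0.06]
```

View pics/scene5.png

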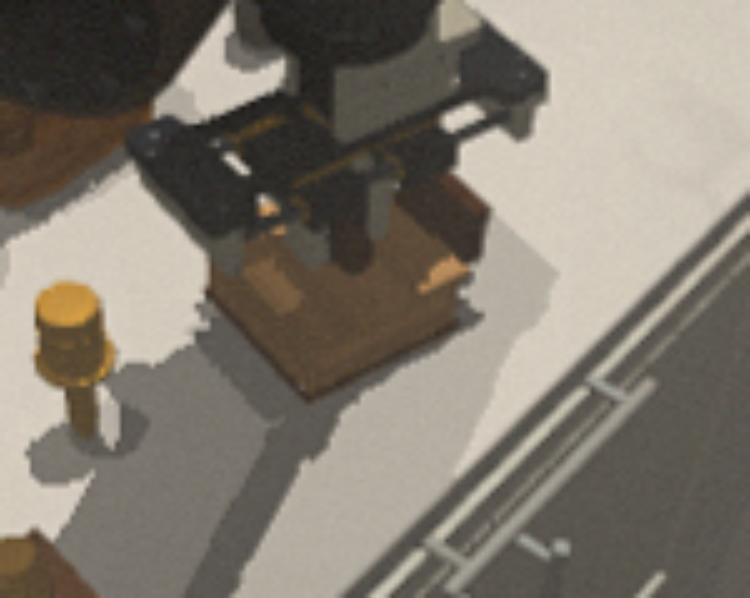

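View pics/wrist5.png

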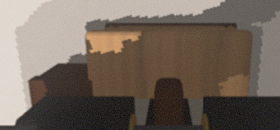

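Call:
carry_out --series '[[[0,0,0,0,0,0],[-0.5,0,0,0,0,0],[-0.5,0,0,0,0,0],[-0.5,0,0,0,0,0],[-0.5,0,0,0,0,0],[-0.5,0,0,0,0,0]]]' --hand 0

```text
clock: 8.82
tool_pos: [0.5158, -0.0368, 0.059]
orientation: [-91.9, 90.0, -107.6]
force: [0.3, 0.3, -0.8]
opening: 0.044
```

Call:
carry_out --series '[[[-20,0,0,0,0,0],[-60,0,0,0,0,0],[-110,0,0,0,0,0],[-130,0,0,0,0,0]]]'

```text
clock: 9.32
tool_pos: [0.5171, -0.0365, 0.1922]
orientation: [15.5, 89.8, -0.2]
force: [1.1, -0.4, -1.2]
opening: 0.0438
```

```bash
python3 - <<'E'
from h import *
import pickle
from plant import snapshot
rows((.483,.217,.19,-11),(.483,.217,.19,169))
s=snapshot("wrist"); cv2.imwrite("pics/wrist6.png",s["color"][:,:,::-1]);pickle.dump(s,open("wrist6.pkl","wb"))
E
```

```text
t 9.32 p [ 0.5171 -0.0365  0.1922] a 74.3 J [ 1.770e+01  7.100e+00 -2.200e+01  1.000e-01 -6.060e+01 -1.235e+02] open 0.0438 F [ 1.1 -0.4 -1.2]
(0.483, 0.217, 0.19, -11) [2.1, 234.9, -101.4] [85.3, 0.14, -0.22]
(0.483, 0.217, 0.19, 169) [2.1, 234.9, -101.4] [-94.7, 0.23, 0.14]
```

View pics/wrist6.png

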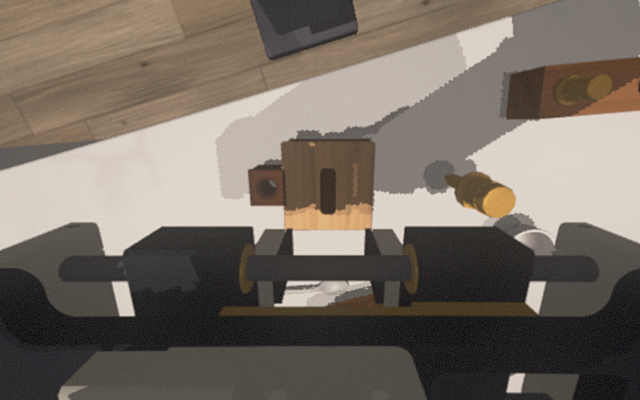

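The lid is seated on the box (wrist view: lid centre (328,185), knuckle hole (268,186)), and the hole shows as continuous darkness. I'll measure its pose.

```bash
python3 - <<'E'
import cv2
a=cv2.imread("pics/wrist6.png")
for n,u,v,w,h,f in(("lid",240,130,145,110,5),("pin",490,50,150,80,5)):
    c=cv2.resize(a[v:v+h,u:u+w],None,fx=f,fy=f,interpolation=cv2.INTER_CUBIC)
    c=cv2.convertScaleAbs(c,alpha=1.4,beta=10)
    for i in range(0,w,10): cv2.putText(c,str(u+i),(i*f,10),0,.35,(0,0,255),1)
    for i in range(0,h,10): cv2.putText(c,str(v+i),(0,i*f+4),0,.35,(0,0,255),1)
    cv2.imwrite(f"pics/w6{n}.png",c)
E
```

```text
(no output)
```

View pics/w6lid.png

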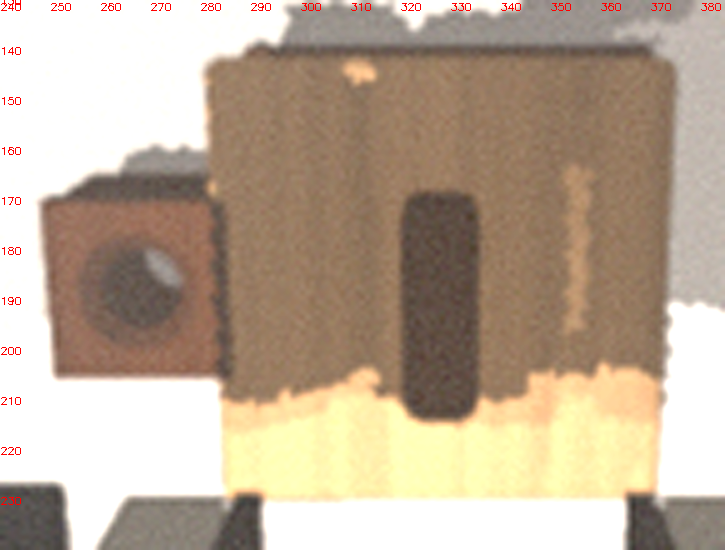

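View pics/w6pin.png

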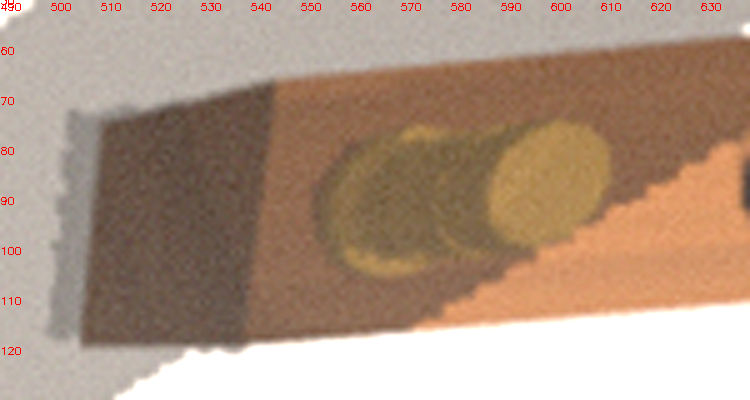

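```bash
python3 - <<'E'
from h import *
import pickle
s=pickle.load(open("wrist6.pkl","rb"))
np.set_printoptions(precision=4,suppress=True)
uv=np.array([(207,62),(675,60),(657,497),(224,497),(42,200),(55,377),(131,291)])/5+[240,130]-.4
M=np.array([(16,50,56),(116,50,56),(116,-50,56),(16,-50,56),(-20,20,56),(-20,-20,56),(0,0,56)])/1e3
p,r=fit([(s,M,uv)],[.498,-.1,1.3]);print(p,np.degrees(p[2]),r.round(1).tolist())
print(back(s,np.array((548,185))/5+[490,50]-.4,.088),back(s,np.array((385,200))/5+[490,50]-.4,.058))
# block corners top face
print(back(s,np.array((275,80))/5+[490,50]-.4,.054),back(s,np.array((245,345))/5+[490,50]-.4,.054))
rows((.483,.217,.19,169))
E
```

```text
[ 0.4975 -0.1     1.2955] 74.22465381046402 [[-1.3, -1.1], [1.5, -0.6], [0.8, 1.5], [-0.5, 1.5], [-0.7, -0.1], [-0.5, 0.3], [1.4, -0.1]]
[0.4849 0.217  0.088 ] [0.4835 0.2139 0.058 ]
[0.4559 0.1978 0.054 ] [0.5044 0.1891 0.054 ]
t 9.38 p [ 0.5177 -0.0365  0.1938] a 74.31 J [  17.7    7.1  -21.9    0.1  -60.7 -123.5] open 0.044 F [1.2 0.1 1.9]
(0.483, 0.217, 0.19, 169) [3.6, 234.7, -102.0] [-94.69, 0.34, 0.2]
```

Call:
carry_out --series '[[[0,23,-10,-9.5,0,0],[0,47,-20,-19,0,0],[0,70,-30,-28.5,0,0],[0,94,-41,-38,0,0],[0,117,-51,-47.5,0,0],[0,141,-61,-57,0,0],[0,164,-71,-66.5,0,0],[0,188,-81,-76,0,0],[0,211,-91,-85.5,0,0],[0,234,-101,-94.6,0,0]]]'

```text
clock: 10.62
tool_pos: [0.4817, 0.2166, 0.1886]
orientation: [167.9, 89.9, -112.9]
force: [0.4, 0.5, -0.2]
opening: 0.0435
```

Call:
carry_out --series '[[[20,0,0,0,0,0],[50,0,0,0,0,0],[60,0,0,0,0,0],[60,0,0,0,0,0]]]'

```text
clock: 11.12
tool_pos: [0.4818, 0.2156, 0.1285]
orientation: [161.6, 89.9, -119.6]
force: [0.3, -0.3, -0.2]
opening: 0.0437
```

```bash
python3 - <<'E'
from h import *
import pickle
from plant import snapshot
rows((.484,.2163,.1,169),(.484,.2163,.062,169))
s=snapshot("wrist"); cv2.imwrite("pics/wrist7.png",s["color"][:,:,::-1]);pickle.dump(s,open("wrist7.pkl","wb"))
E
```

```text
t 11.12 p [0.4818 0.2156 0.1285] a 168.88 J [ 45.4  11.9 -25.5   0.  -52.8 -56.6] open 0.0437 F [ 0.3 -0.3 -0.2]
(0.484, 0.2163, 0.1, 169) [28.5, -2.0, 1.2] [-0.12, -0.12, -0.04]
(0.484, 0.2163, 0.062, 169) [66.5, -2.0, 1.3] [-0.12, -0.12, -0.04]
```

View pics/wrist7.png

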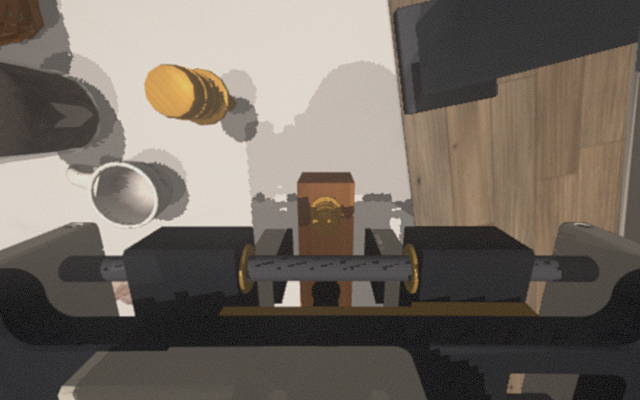

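```bash
python3 - <<'E'
from h import *
import pickle
s=pickle.load(open("wrist7.pkl","rb"))
print(proj(s,np.array([[.484,.2163,.088],[.484,.2163,.058]])))
a=cv2.imread("pics/wrist7.png")[165:255,260:400]
c=cv2.convertScaleAbs(cv2.resize(a,None,fx=5,fy=5,interpolation=cv2.INTER_CUBIC),alpha=1.6)
cv2.imwrite("pics/w7c.png",c)
E
```

```text
[[325.78457537 221.54660297]
 [326.09438661 209.44609369]]
```

View pics/w7c.png

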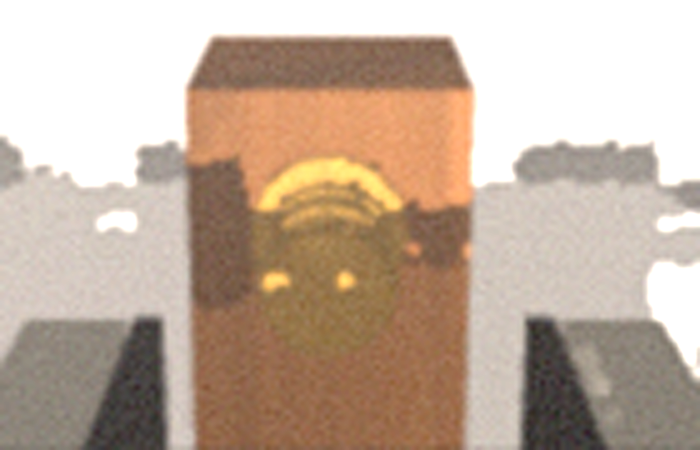

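The pin head is at (326,222), which matches the prediction of (325.8,221.5). Descending and gripping.

Call:
carry_out --series '[[[15,-2,1.3,0,0,0],[35,-2,1.3,0,0,0],[55,-2,1.3,0,0,0],[63,-2,1.3,0,0,0],[66,-2,1.3,0,0,0],[66,-2,1.3,0,0,0]]]'

```text
clock: 11.92
tool_pos: [0.4845, 0.2169, 0.0632]
orientation: [-125.1, 90.0, -46.2]
force: [0.4, -0.4, -0.1]
opening: 0.0439
```

Call:
carry_out --series '[[[0,0,0,0,0,0],[0,0,0,0,0,0],[0,0,0,0,0,0],[0,0,0,0,0,0],[0,0,0,0,0,0],[0,0,0,0,0,0]]]' --hand 1

```text
clock: 12.68
tool_pos: [0.4843, 0.2168, 0.0632]
orientation: [-142.9, 90.0, -64.0]
force: [-2.0, 0.2, 6.3]
opening: 0.0214
```

```bash
python3 - <<'E'
from h import *
rows((.484,.2163,.17,169))
E
```

```text
t 12.68 p [0.4843 0.2168 0.0632] a 168.89 J [ 45.3  16.7 -29.4   0.  -43.9 -56.5] open 0.0214 F [-2.   0.2  6.3]
(0.484, 0.2163, 0.17, 169) [-106.8, 0.2, -0.6] [-0.11, -0.03, 0.02]
```

Call:
carry_out --series '[[[-10,0,0,0,0,0],[-30,0,0,0,0,0],[-60,0,0,0,0,0],[-90,0,0,0,0,0],[-120,0,0,0,0,0],[-120,0,0,0,0,0]]]'

```text
clock: 13.42
tool_pos: [0.4853, 0.2176, 0.1856]
orientation: [-45.9, 89.8, 33.0]
force: [-0.2, 0.8, -1.0]
opening: 0.0211
```

```bash
python3 - <<'E'
from h import *
from plant import snapshot
rows((.4977,-.1,.18,164.3))
for n in ("wrist","scene"):
  s=snapshot(n); cv2.imwrite(f"pics/{n}8.png",s["color"][:,:,::-1])
E
```

```text
t 13.43 p [0.4853 0.2176 0.1856] a 168.89 J [ 45.3   8.8 -21.    0.1 -60.  -56.5] open 0.0211 F [-0.2  0.8 -1. ]
(0.4977, -0.1, 0.18, 164.3) [5.0, -73.3, -309.3] [4.59, 0.18, 0.17]
```

View pics/scene8.png

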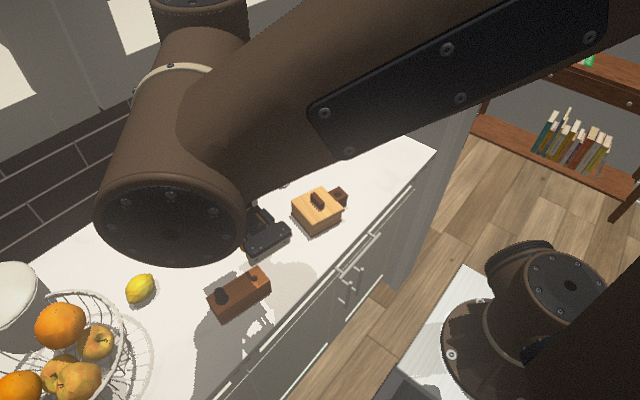

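View pics/wrist8.png

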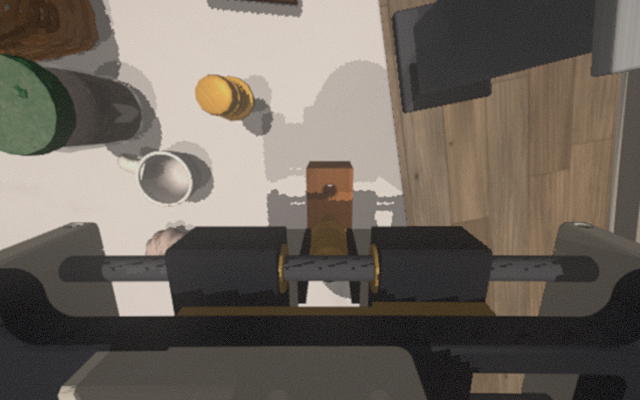

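Call:
carry_out --series '[[[0,-7,-30,0.5,0,0],[0,-18,-75,1,0,0],[0,-29,-120,2,0,0],[0,-40,-165,3,0,0],[0,-51,-215,4,0,0],[0,-62,-260,4.6,0,0],[2,-70,-295,4.6,0.1,0.1],[5,-73,-309,4.6,0.1,0.1],[5,-73,-309,4.6,0.1,0.1],[5,-73,-309,4.6,0.1,0.1]]]'

```text
clock: 14.78
tool_pos: [0.4961, -0.0999, 0.1777]
orientation: [140.0, 89.8, -145.7]
force: [0.3, 0.7, -0.2]
opening: 0.0215
```

```bash
python3 - <<'E'
from h import *
import pickle
from plant import snapshot
rows((.4977,-.1,.125,164.3))
s=snapshot("wrist"); cv2.imwrite("pics/wrist9.png",s["color"][:,:,::-1]);pickle.dump(s,open("wrist9.pkl","wb"))
s=snapshot("scene"); cv2.imwrite(f"pics/scene9.png",s["color"][:,:,::-1]);pickle.dump(s,open("scene9.pkl","wb"))
E
```

```text
t 14.78 p [ 0.4961 -0.0999  0.1777] a 164.3 J [ 11.    6.9 -24.3   0.1 -58.9 -26.7] open 0.0215 F [ 0.3  0.7 -0.2]
(0.4977, -0.1, 0.125, 164.3) [52.7, -1.7, 0.4] [-0.0, -0.15, -0.13]
```

View pics/wrist9.png

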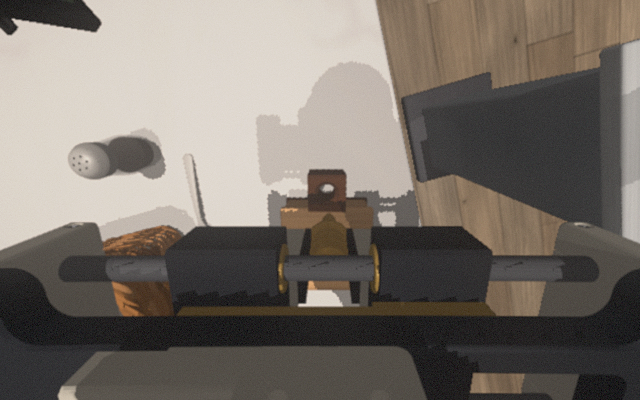

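View pics/scene9.png

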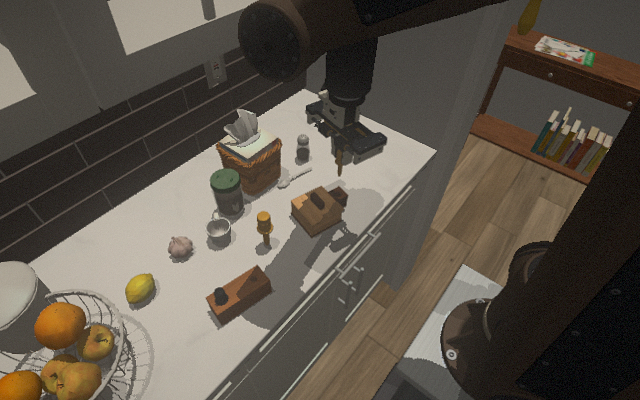

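```bash
python3 - <<'E'
from h import *
import pickle
s=pickle.load(open("wrist9.pkl","rb"))
print('pred hole mouth',proj(s,np.array([[.4977,-.1,.056]])))
Rm=tool(164.3); o=np.array([.4961,-.0999,.1777-.0092])
print('pin pred collar/tip',proj(s,np.array([o,o-[0,0,.046]])))
a=cv2.imread("pics/wrist9.png")[160:270,270:390]
c=cv2.convertScaleAbs(cv2.resize(a,None,fx=6,fy=5.4,interpolation=cv2.INTER_CUBIC),alpha=1.6)
for i in range(0,120,10): cv2.putText(c,str(270+i),(i*6,10),0,.35,(0,0,255),1)
for i in range(0,110,10): cv2.putText(c,str(160+i),(0,int(i*5.4)+4),0,.35,(0,0,255),1)
cv2.imwrite("pics/w9c.png",c)
s=pickle.load(open("scene9.pkl","rb"))
print('scene pin pred collar/tip',proj(s,np.array([o,o-[0,0,.046]])), 'hole',proj(s,np.array([[.4977,-.1,.056]])))
a=s["color"][130:230,290:400,::-1]
c=cv2.convertScaleAbs(cv2.resize(a,None,fx=6,fy=6,interpolation=cv2.INTER_CUBIC),alpha=1.6)
for i in range(0,110,10): cv2.putText(c,str(290+i),(i*6,10),0,.35,(0,0,255),1)
for i in range(0,100,10): cv2.putText(c,str(130+i),(0,int(i*6)+4),0,.35,(0,0,255),1)
cv2.imwrite("pics/s9c.png",c)
E
```

```text
pred hole mouth [[326.66159945 193.69266576]]
pin pred collar/tip [[328.33442148 236.658525  ]
 [328.2468836  213.90919528]]
scene pin pred collar/tip [[340.61104257 160.94250778]
 [339.27851829 174.78152505]] hole [[337.05196534 192.72901767]]
```

View pics/w9c.png

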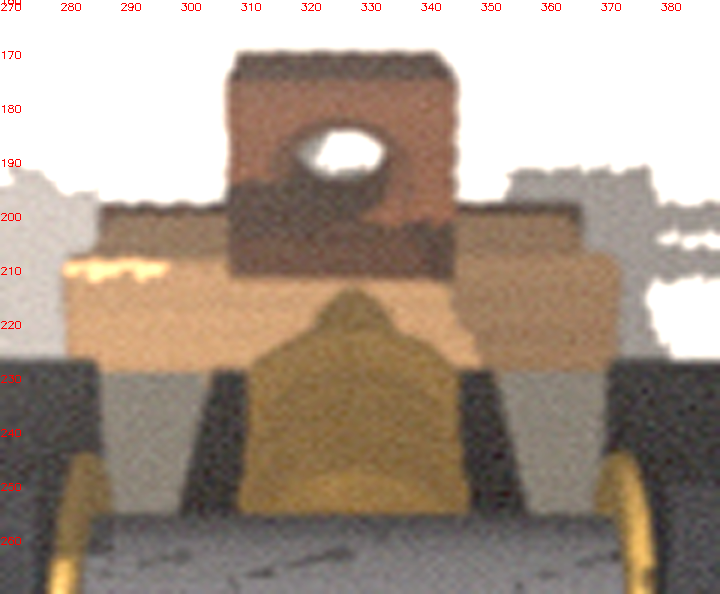

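View pics/s9c.png

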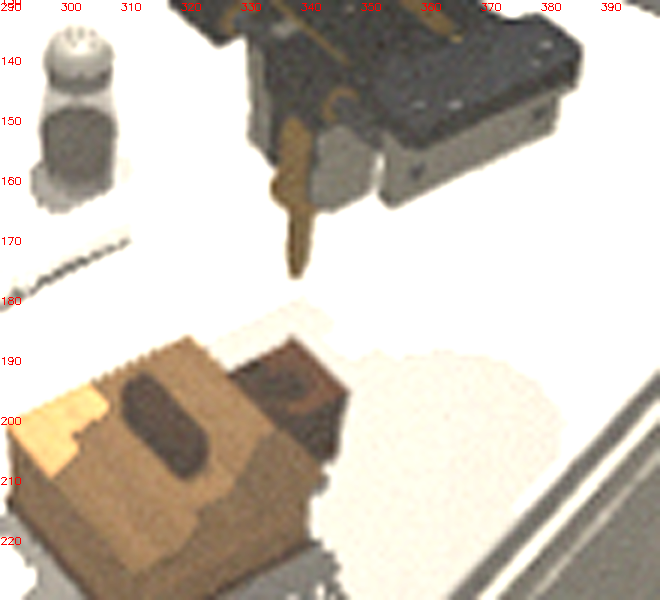

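The pin hangs upright (wrist view: tip (328.6,213.7), predicted (328.2,213.9)). The hole mouth centre is at about (327,193), as predicted. Lowering to just above the hole.

Call:
carry_out --series '[[[15,-1,0,0,0,0],[35,-1.7,0.4,0,0,0],[48,-1.7,0.4,0,-0.1,0],[52,-1.7,0.4,0,-0.1,0],[52,-1.7,0.4,0,-0.1,0],[52,-1.7,0.4,0,-0.1,0]]]'

```text
clock: 15.62
tool_pos: [0.4983, -0.1007, 0.1267]
orientation: [129.7, 90.0, -156.0]
force: [-0.1, -0.6, -0.7]
opening: 0.0216
```

```bash
python3 - <<'E'
from h import *
import pickle
from plant import snapshot
rows((.4977,-.1,.090,164.3),(.4977,-.1,.067,164.3))
for n in ("wrist","scene"):
  s=snapshot(n); pickle.dump(s,open(n+"10.pkl","wb"))
  u,v,w,h=(250,140,160,125) if n=="wrist" else (290,130,120,95)
  c=cv2.convertScaleAbs(cv2.resize(s["color"][v:v+h,u:u+w,::-1],None,fx=4.5,fy=4.5,interpolation=cv2.INTER_CUBIC),alpha=1.6)
  cv2.imwrite(f"pics/{n}10.png",c)
E
```

```text
t 15.62 p [ 0.4983 -0.1007  0.1267] a 164.28 J [ 10.8  10.2 -27.9   0.  -51.9 -26.5] open 0.0216 F [-0.1 -0.6 -0.7]
(0.4977, -0.1, 0.09, 164.3) [36.7, 0.7, 0.5] [-0.02, -0.03, -0.04]
(0.4977, -0.1, 0.067, 164.3) [59.7, 0.7, 0.5] [-0.02, -0.03, -0.04]
```

View pics/wrist10.png

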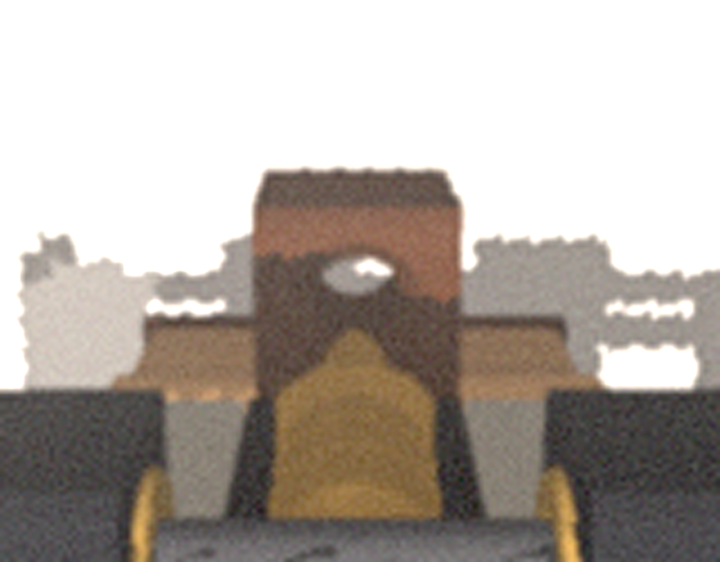

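View pics/scene10.png

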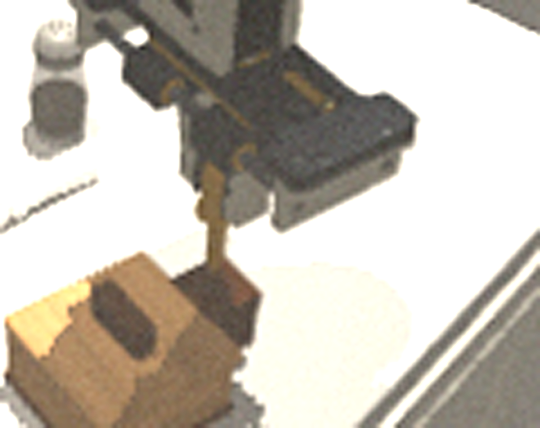

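The pin and hole are in line in both views. Lowering into the hole in small steps.

Call:
carry_out --series '[[[6,0.5,0.4,0,0,0],[12,0.5,0.4,0,0,0],[18,0.5,0.4,0,0,0],[24,0.5,0.4,0,0,0],[30,0.5,0.4,0,0,0],[30,0.5,0.4,0,0,0]]]'

```text
clock: 16.48
tool_pos: [0.4971, -0.1002, 0.0955]
orientation: [115.6, 89.8, -170.1]
force: [-0.3, 0.1, -1.4]
opening: 0.0211
```

```bash
python3 - <<'E'
from h import *
from plant import get_obs
print(get_obs()['moment'])
rows((.4977,-.1,.067,164.3))
E
```

```text
[ 0.06274985 -0.09312736 -0.00231007]
t 16.48 p [ 0.4971 -0.1002  0.0955] a 164.27 J [ 10.8  12.3 -30.1  -0.  -47.7 -26.5] open 0.0211 F [-0.3  0.1 -1.4]
(0.4977, -0.1, 0.067, 164.3) [28.5, -0.6, 0.4] [-0.03, -0.07, -0.15]
```

Call:
carry_out --series '[[[6,0,0,0,0,0],[12,0,0,0,0,0],[18,0,0,0,0,0],[23,0,0,0,0,0],[27,0,0,0,0,0],[28,0,0,0,0,0],[28,0,0,0,0,0]]]'

```text
clock: 17.35
tool_pos: [0.4974, -0.1002, 0.0681]
orientation: [118.1, 89.9, -167.6]
force: [0.1, 0.0, -0.7]
opening: 0.0208
```

```bash
python3 - <<'E'
from h import *
from plant import snapshot
rows((.4977,-.1,.0652,164.3))
for n in ("wrist","scene"):
  s=snapshot(n)
  u,v,w,h=(250,140,160,125) if n=="wrist" else (290,130,120,95)
  c=cv2.convertScaleAbs(cv2.resize(s["color"][v:v+h,u:u+w,::-1],None,fx=4.5,fy=4.5,interpolation=cv2.INTER_CUBIC),alpha=1.6)
  cv2.imwrite(f"pics/{n}11.png",c)
E
```

```text
t 17.35 p [ 0.4974 -0.1002  0.0681] a 164.28 J [ 10.8  14.5 -31.9   0.  -43.8 -26.5] open 0.0208 F [ 0.1  0.  -0.7]
(0.4977, -0.1, 0.0652, 164.3) [2.9, -0.2, 0.3] [-0.02, -0.05, -0.09]
```

View pics/scene11.png

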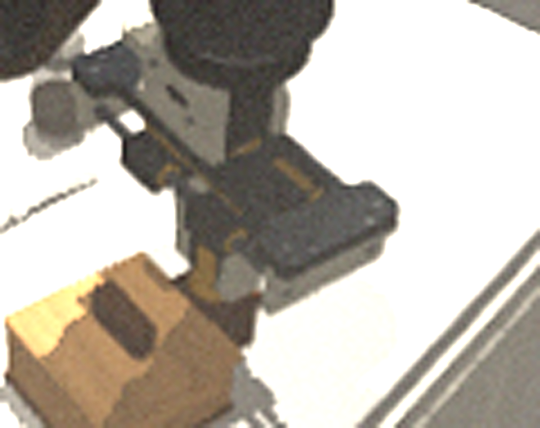

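The pin is in and about 3 mm above its seat. Lowering the last of it, then releasing.

Call:
carry_out --series '[[[1.5,0,0,0,0,0],[2.5,0,0,0,0,0],[2.5,0,0,0,0,0]]]'

```text
clock: 17.82
tool_pos: [0.4973, -0.1002, 0.0655]
orientation: [117.0, 89.9, -168.7]
force: [-0.4, 0.1, 0.2]
opening: 0.0213
```

Call:
carry_out --series '[[[0,0,0,0,0,0],[0,0,0,0,0,0],[0,0,0,0,0,0],[0,0,0,0,0,0],[0,0,0,0,0,0]]]' --hand 0

```text
clock: 18.45
tool_pos: [0.4974, -0.1002, 0.0656]
orientation: [117.1, 89.9, -168.6]
force: [0.2, 0.0, -0.1]
opening: 0.0437
```

Call:
carry_out --series '[[[-10,0,0,0,0,0],[-30,0,0,0,0,0],[-60,0,0,0,0,0],[-100,0,0,0,0,0],[-130,0,0,0,0,0],[-130,0,0,0,0,0]]]'

```text
clock: 19.2
tool_pos: [0.4992, -0.1001, 0.1989]
orientation: [-73.7, 89.8, 0.6]
force: [-0.3, 0.8, -0.6]
opening: 0.0439
```

```bash
python3 - <<'E'
from h import *
import pickle
from plant import snapshot
rows()
for n in ("wrist","scene"):
  s=snapshot(n); pickle.dump(s,open(n+"12.pkl","wb"))
  u,v,w,h=(250,140,160,125) if n=="wrist" else (180,130,230,180)
  f=4.5 if n=="wrist" else 3.3
  c=cv2.convertScaleAbs(cv2.resize(s["color"][v:v+h,u:u+w,::-1],None,fx=f,fy=f,interpolation=cv2.INTER_CUBIC),alpha=1.5)
  cv2.imwrite(f"pics/{n}12.png",c)
  print(proj(s,np.array([[.4977,-.1,.060],[.4977,-.1,.090],[.4977,-.1,.056]])))
E
```

```text
t 19.2 p [ 0.4992 -0.1001  0.1989] a 164.3 J [ 10.8   5.9 -22.5   0.  -61.4 -26.5] open 0.0439 F [-0.3  0.8 -0.6]
[[330.24184445 188.72807192]
 [330.3045457  195.88787352]
 [330.23437214 187.87454473]]
[[337.1514839  191.68450778]
 [337.91754786 183.6368919 ]
 [337.05196534 192.72901767]]
```

View pics/scene12.png

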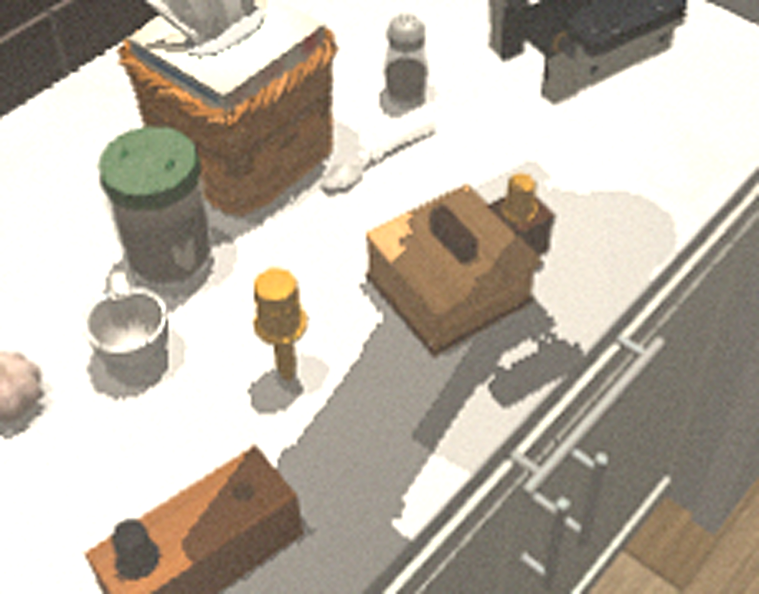

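View pics/wrist12.png

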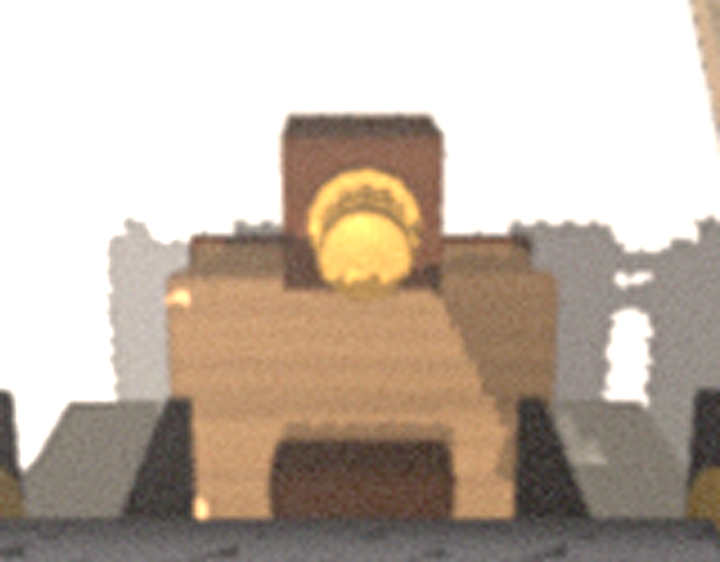

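The collar sits on the lid and the head top is at (331.1,195.6), against a predicted (330.3,195.9) for a seated, upright pin. The black pin is still in its block and the gripper is clear.

```bash
python3 -c "
from plant import close_job
print(close_job())"
```

```text
the job is handed in; nothing more can be done
None
```

The salt box is back together: the lid is closed on the box with the holes lined up, and the brass pin is through both knuckles with its collar on the lid. I handed the job in at about 19 s of the 64 s; `close_job()` gave no verdict.

- **Lid:** after I let go of it, the wrist image put its hole at (0.4975, -0.1000) and its angle at 74.2°. I had measured the box at (0.498, -0.1003) and about 74.3°. Light showed through both holes. I didn't measure the lid's pose again after fitting the pin.
- **Brass pin:** it went in without noticeable force. Its head was within 1 pixel of where a seated, upright pin should appear.
- **Black pin and gripper:** in the last scene image the black pin stands in its hole in the block. The gripper was open and about 0.13 m above the pin.
- **Disagreements:** single-view measurements differed by 1–2 mm and up to 0.7°. Before lowering the pin, the scene camera showed the hole about 1.5 pixels (2–3 mm) from where I expected it. I went with the wrist view, which matched to about 1 pixel.

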